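Load the cruet caddy and hold its handle drawn out

TASK

Stand the two glass cruets from the table upright in the two bores of the wooden caddy, one by one, each right down on the bore's floor. Then squeeze the release paddle in the side of the caddy's grip bar, draw the telescoping handle straight up past its first stop to its second stop (fully out), and finish while still holding it there, paddle squeezed: do not let go. Leave the two glass cups where they stand.

Things in the scene. Friction and masses are not known exactly. Their poses are not given: they have to be found in the camera images.
- cruet_a: glass cruet with a steel cap (salt), a plain upright cylinder 40 mm in diameter (cap 38 mm), 110 mm high, cap from 84 mm up, 0.16 kg give or take. Stands on the table at the start. Origin: centre of its underside, z up. Either cruet may go in either bore.
- cruet_b: second cruet, the same shape and size as cruet_a (pepper). Origin: centre of its underside, z up.
- caddy: wooden block 270 mm long (its y), 122 mm wide over its rails (its x), 38 mm high, fixed to the table. A bore near each end; in the middle a telescoping handle: collar 28 mm wide, two-stage tube, cross bar on top. A steel catch bracket on the tube's +x side reaches 37 mm from the axis and 74 mm above the table. Origin: centre of the underside, z up.
- bore_left (a point): centre of the floor of the bore at the caddy's +y end, 10 mm above the table. The bore is 46 mm in diameter and 28 mm deep, its mouth 38 mm above the table, 95 mm from the handle's axis.
- bore_right (a point): the same for the bore at the caddy's -y end.
- grip: wooden cross bar of the handle, 24 mm wide (its x, parallel to the caddy's x), 92 mm long (its y), 26 mm high; origin: its centre, 105 mm above the table when in, 195 mm fully out. Moves only straight up and down. In its +x side sits the release paddle: take the bar from above, fingers closing along x, one on the paddle, the other on the plain side.
- release (a joint): release paddle, m: 0 standing out, 0.005 pressed fully in (towards the bar, along the caddy's -x). Sprung: 3 N to start, 5.5 N fully in; springs out when let go. While it is not pressed the handle is locked in; pressed by more than about 4 mm it is free.
- release_face (a point): centre of the paddle's outer face, 18 mm from the bar's centre along the caddy's +x when out. The face is 44 mm long (caddy's y) and 20 mm high, at the bar's mid height; it stands 6 mm out of the bar.
- inner_stage (a joint): thin inner tube, carries the grip bar, m: 0 in, 0.045 fully out of the thick tube, up. A spring draws it back in; lifting it takes about 5 to 6 N. Its end, 45 mm up, is the handle's first stop.
- outer_stage (a joint): thicker tube, m: 0 in, 0.045 fully out of the collar, up. It starts to rise when the thin tube has reached the first stop, and takes about 8 to 9 N (short peaks when starting: pull with up to 16 N); its end (grip bar 90 mm above its start) is the second stop, which is hard. Both draw back in if the grip is let go.
- cup_a: clear glass cup, bowl-shaped, 92 mm wide and 60 mm high, with a small ring handle that stands out to 72 mm from its axis towards its own +y; a bystander, leave it alone. Origin: centre of its underside.
- cup_b: clear glass cup, bowl-shaped, 92 mm wide and 60 mm high, with a small ring handle that stands out to 72 mm from its axis towards its own +y; a bystander, leave it alone. Origin: centre of its underside.
Mind the look-alikes: they are no part of the job. What is shaped like the cruet_b but orange, pink or red is not meant.

How it is judged:
On the way, in this order (a step that is already met when the one before it is completed fails the run):
1. one cruet stands in a bore, let go ((((horizontal distance between cruet_a and bore_left below 0.006 m and z of cruet_a in the frame of bore_left below 0.005 m and angle between cruet_a's own z axis and vertical below 0.12 rad) and contact force between the fingers and cruet_a below 0.2 N) or ((horizontal distance between cruet_a and bore_right below 0.006 m and z of cruet_a in the frame of bore_right below 0.005 m and angle between cruet_a's own z axis and vertical below 0.12 rad) and contact force between the fingers and cruet_a below 0.2 N) or ((horizontal distance between cruet_b and bore_left below 0.006 m and z of cruet_b in the frame of bore_left below 0.005 m and angle between cruet_b's own z axis and vertical below 0.12 rad) and contact force between the fingers and cruet_b below 0.2 N) or ((horizontal distance between cruet_b and bore_right below 0.006 m and z of cruet_b in the frame of bore_right below 0.005 m and angle between cruet_b's own z axis and vertical below 0.12 rad) and contact force between the fingers and cruet_b below 0.2 N))), for 0.2 s.
2. both cruets stand in the bores, one in each, let go ((((horizontal distance between cruet_a and bore_left below 0.006 m and z of cruet_a in the frame of bore_left below 0.005 m and angle between cruet_a's own z axis and vertical below 0.12 rad) and (horizontal distance between cruet_b and bore_right below 0.006 m and z of cruet_b in the frame of bore_right below 0.005 m and angle between cruet_b's own z axis and vertical below 0.12 rad)) or ((horizontal distance between cruet_a and bore_right below 0.006 m and z of cruet_a in the frame of bore_right below 0.005 m and angle between cruet_a's own z axis and vertical below 0.12 rad) and (horizontal distance between cruet_b and bore_left below 0.006 m and z of cruet_b in the frame of bore_left below 0.005 m and angle between cruet_b's own z axis and vertical below 0.12 rad))) and contact force between the fingers and cruet_a below 0.2 N and contact force between the fingers and cruet_b below 0.2 N), for 0.2 s.
3. the fingers squeeze the release paddle in while the handle is still in (value of joint release above 0.0035 m and contact force between the fingers and grip above 3 N and value of joint inner_stage below 0.01 m), for 0.1 s.
At the end, for the whole second after the job is handed in: Both cruets upright on the bore floors, one in each (6 mm from axis, 5 mm from floor, under 7 degrees), untouched; handle held at rest at its second stop (inner stage over 41 mm, outer over 40 mm of 45), paddle pressed over 3 mm, fingers on the grip with over 3 N (all of step 2 and value of joint inner_stage above 0.041 m and value of joint outer_stage above 0.04 m and value of joint release above 0.003 m and contact force between the fingers and grip above 3 N and linear speed of grip below 0.02 m/s); the arm keeps its last pose, push and grip.
It fails at once if a glass cup is displaced by more than 30 mm (distance of any of cup_a, cup_b from where it was at the start of the episode above 0.03 m).
It also fails if it takes over 69 s, if anything falls off the work surface, if the arm or the gripper's body presses on something with over 40 N, if the wrist force passes 120 N, or if a joint passes its speed limit or range.

ROBOT

A 7-joint arm with a two-finger parallel gripper is mounted at the origin on the work surface. World frame = base frame: x ahead of the robot, y to its left, z up, the work surface at z = 0. Lengths are in m, angles in rad, forces in N, time in s.
With the tool pointing down it reaches from about 0.425 to 0.925 m from the base axis. Payload 6.8 kg.
Tool frame: the origin (TCP) lies at the very end of the fingers, on their centre line; the grasp point (between the pads) lies 19 mm behind it; z points along the fingers, y is the line along which they close (so a half turn about z gives the same grasp; the last joint's range is limited). The gripper opens to 85 mm and grips with 20 to 120 N. Pads are 22 mm wide; open, the fingers measure 114 mm over their backs; the gripper's body (76 mm by 85 mm) begins 54 mm behind the grasp point. The pads swing forward as they close: fully open they stand 13 mm farther back than shut.
Start: joints at [-1.422, 0.477, 0.022, 1.555, -0.011, 1.109, -0.083], TCP at [0.171, 0.653, 0.231] pointing down, gripper open.
Joint ranges: [-2.96, 2.96], [-0.34, 2.1], [-1.41, 1.46], [0.24, 2.44], [-1.37, 4.51], [0.17, 1.92], [-2.96, 2.96]. Speed limits (rad/s): [2.39, 2.39, 3.14, 3.14, 3.14, 3.14, 3.14].

INTERFACE

Orientations are given as a unit quaternion [w, x, y, z].
In Python, from station import bot gives the robot as it stands. The module is installed in compiled form; this text tells all that it offers.
- The arm moves only by the shell command python3 -m jog 'ROWS' [OPENING] [FORCE]. ROWS is JSON, a list of rows, each a list of 4 numbers: the shift along the tool's x, y, z in cm, then the turn about the tool's z in rad. In form: [[x, y, z, spin], ...]. A call has 1 to 20 rows; each row is the pose to reach, as a shift and turn from the pose commanded when the call began, along the tool's axes at that moment; what a row does not reach only later rows make up. A row lasts 1/12 s, in which the tool goes at most 41.7 mm and 7.16 degrees, less where a joint would pass 70% of its speed; a pose out of reach is approached as far as the arm can. A call with a gripper value outside its range is refused whole. OPENING is the closure, from -1 (fully open) to 1 (shut), set as the call begins (- or left out, the last holds). The fingers move at their own pace and stop on an object; FORCE is the grip in N (left out, the last holds). Time passes only in rows, so rows that repeat a pose let the fingers close. It gives the time, the measured TCP pose, the force, the opening and the grip force at its end, in the units of the state.
- bot.get_obs(): the state, without advancing time (a new reading comes with each control period).
- bot.read_camera(name): name is "scene" or "top" or "wrist"; returns a dict with "pixels" (400x640x3 uint8, red, green, blue), "depth" (400x640 float32, m along the optical axis (not along the pixel's ray), 0 where there is no reading), "fovy" (degrees; the focal length in pixels is half the picture's height over the tangent of half this angle, whatever the lens; pixels are square), "cx", "cy" (the principal point, pixels), "pose" (4x4, takes a point from camera to world coordinates). Camera axes: x right, y down, z forward; pixel columns grow to the right and rows downward; lengths in m; the calibration is good to about 2 mm. A picture is of the moment at which its call begins.
- bot.hand_in(): hands the job in; it is judged then, once.
The state is a dict: "t": time; "q": joint angles; "joint_vel": joint speeds; "joint_torque": joint torques, N m; "eef_pos": TCP position; "tool_rot": TCP orientation; "contact_force": force on the tool from outside, world axes, zero at the start; "torque": the same for the moment, N m; "gripper_width": opening from 0.0 (shut) to 1.0 (fully open); "grasp_force": force on a finger pad.
Only numpy, scipy, OpenCV 4.12 (cv2) and the standard library are available. Lean on these libraries where they do the work, as an engineer would, in place of code of your own. Each camera call takes 0.05 s, during which the arm holds its last target. There are 200 camera calls.

## Working session

There is one attempt and no reset: what is moved stays moved. The work goes in short steps, Python scripts to look and compute and a shell command to move; the robot and the scene stay as the last step left them, time stands still between calls to the robot, and variables do not carry over. Pictures are saved under pics/ and viewed, at most 10 in all, crops included, and the job is handed in when it is done.

```bash
mkdir -p pics; cat > h.py <<'E'
import numpy as np, cv2
from station import bot
def cam(n,save=None):
    c=bot.read_camera(n)
    if save: cv2.imwrite('pics/'+save,c['pixels'][:,:,::-1])
    return c
def f(c): return 200/np.tan(np.radians(c['fovy'])/2)
def ray(c,u,v):
    d=np.array([(u-c['cx'])/f(c),(v-c['cy'])/f(c),1.]);T=np.array(c['pose'])
    return T[:3,3],T[:3,:3]@d
def onz(c,u,v,z):
    o,d=ray(c,u,v);return o+d*(z-o[2])/d[2]
def cloud(c):
    v,u=np.mgrid[0:400,0:640];D=c['depth'];T=np.array(c['pose'])
    P=np.stack([(u-c['cx'])/f(c)*D,(v-c['cy'])/f(c)*D,D],-1)
    return P@T[:3,:3].T+T[:3,3]
E
python3 - <<'E'
from h import *
for n in('scene','top'):
    c=cam(n,n+'0.png');print(n,c['fovy'],c['cx'],c['cy'],np.round(c['pose'],3).tolist())
    np.savez(n+'0.npz',**c)
o=bot.get_obs();print({k:np.round(v,3).tolist() for k,v in o.items()})
E
```

```text
scene 47.45836865159232 323.1795291805061 196.88256524741848 [[0.713, 0.5, -0.492, 1.067], [0.701, -0.514, 0.495, -0.501], [-0.005, -0.697, -0.717, 0.887], [0.0, 0.0, 0.0, 1.0]]
top 49.41551509373245 325.1023780772266 196.68756030742463 [[0.014, -0.989, 0.147, 0.391], [-1.0, -0.014, 0.001, 0.033], [0.001, -0.147, -0.989, 1.146], [0.0, 0.0, 0.0, 1.0]]
{'t': 0.1, 'q': [-1.422, 0.478, 0.022, 1.556, -0.012, 1.109, -0.083], 'joint_vel': [-0.001, -0.004, 0.001, -0.004, 0.003, -0.0, -0.001], 'joint_torque': [0.005, -59.775, 1.614, -28.195, 0.013, 0.005, 0.0], 'eef_pos': [0.171, 0.652, 0.23], 'tool_rot': [-0.0, 0.128, 0.992, -0.001], 'contact_force': [-0.255, -0.127, -0.366], 'torque': [0.002, -0.025, 0.027], 'grasp_force': 0.0, 'gripper_width': 0.996}
```

View pics/top0.png

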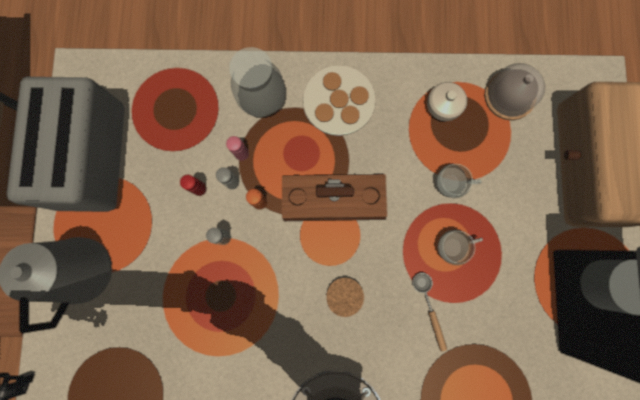

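View pics/scene0.png

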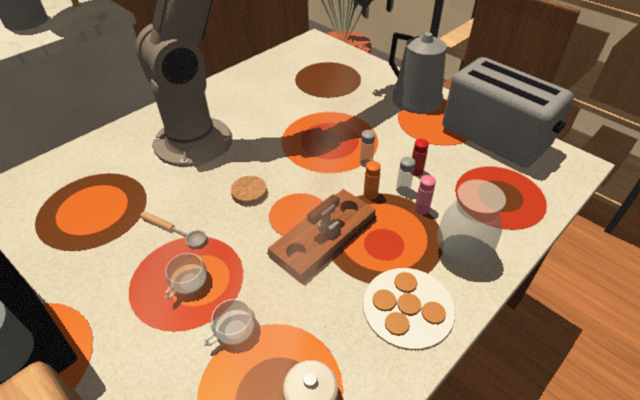

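The top picture shows the caddy at (334,197). Candidates shaped like the cruet are: grey cap at (225,175), grey cap at (217,235), red (191,184), pink (236,147) and orange (256,197). In the scene picture they are grey (405,172), grey (367,147), red (419,157), pink (425,195) and orange (372,181). I choose the two grey, steel-capped ones. The cups are at (452,180) and (455,245).

```bash
python3 - <<'E'
from h import *
for n in('top','scene'):
    c=dict(np.load(n+'0.npz'));P=cloud(c);Z=P[...,2]
    reg=(P[...,0]>.25)&(P[...,0]<.8)&(P[...,1]>-.25)&(P[...,1]<.4)
    for lo,hi in((.1,.122),(.03,.045)):
        m=(reg&(Z>lo)&(Z<hi)&(c['depth']>0)).astype(np.uint8)
        k,L,s,ce=cv2.connectedComponentsWithStats(m)
        for i in range(1,k):
            if s[i,4]<25: continue
            q=P[L==i];col=c['pixels'][L==i].mean(0).astype(int)
            r=cv2.minAreaRect(q[:,:2].astype(np.float32)*1000)
            print(n,lo,s[i,4],ce[i].round(1),col,'mean',q.mean(0).round(4),'rect',np.round(r[0],1),np.round(r[1],1),round(r[2],1))
t=cv2.imread('pics/top0.png')[130:260,170:410];s=cv2.imread('pics/scene0.png')[120:290,250:450]
cv2.imwrite('pics/crop0.png',np.vstack([cv2.resize(t,(600,325),interpolation=2),cv2.resize(s[:90],(600,270),interpolation=2)]))
E
```

```text
top 0.1 226 [258.1 102.9] [94 92 81] mean [0.778  0.2028 0.1124] rect [782.8 208.8] [ 33.7 113.9] 0.4
top 0.1 186 [233.7 143. ] [169 103 106] mean [0.6759 0.2597 0.1087] rect [677.1 260. ] [36.7 35.1] 47.5
top 0.1 192 [223.3 174.3] [122 118 105] mean [0.597  0.2814 0.1087] rect [597.4 282.3] [37.7 36. ] 60.3
top 0.1 198 [187.6 181.5] [144  52  48] mean [0.578  0.3671 0.1087] rect [579.  368.6] [36.7 37. ] 52.7
top 0.1 430 [334.9 190.6] [76 53 40] mean [0.5596 0.0098 0.1167] rect [561.6   9.8] [29.6 91.5] 2.1
top 0.1 192 [253.4 196.1] [169  94  55] mean [0.5446 0.206  0.1091] rect [545.  206.4] [34.6 36.6] 1.6
top 0.1 204 [213.9 234.8] [122 117 105] mean [0.4501 0.2967 0.1084] rect [450.9 297.5] [35.8 37.1] 2.8
top 0.03 3450 [334.1 196.8] [120  80  54] mean [0.5563 0.0101 0.0382] rect [559.6   9.8] [110.8 270.1] 1.6
top 0.03 25 [201.2 189.1] [66 26 24] mean [0.5716 0.3539 0.037 ] rect [572.  355.5] [10.  34.4] 61.6
scene 0.1 119 [368.3 134.4] [154 139 124] mean [0.453  0.2942 0.1081] rect [450.4 295. ] [37.8 34.3] 13.5
scene 0.1 125 [421.6 143.1] [195  49  40] mean [0.5805 0.3654 0.10
[... 506 characters left out ...]
an [0.7848 0.1685 0.1129] rect [780.4 176.8] [11.9 64.6] 33.4
scene 0.03 56 [366.3 155.9] [157 103  66] mean [0.4573 0.2875 0.0373] rect [455.9 288.9] [38.5 21.2] 34.8
scene 0.03 43 [419.6 165.4] [99 41 35] mean [0.5909 0.3598 0.0376] rect [592.2 363. ] [30.8 11.2] 59.0
scene 0.03 57 [404.1 184. ] [150 139 120] mean [0.6051 0.2708 0.037 ] rect [602.8 272.3] [38.5 17. ] 31.0
scene 0.03 62 [370.6 188.3] [114  64  34] mean [0.5516 0.1956 0.0373] rect [548.3 197. ] [39.4 19.6] 23.9
scene 0.03 2998 [320.2 234.4] [166 107  71] mean [ 0.5672 -0.0076  0.0384] rect [557.8  11.9] [113.8 274. ] 1.3
scene 0.03 58 [423.3 203.1] [113  67  69] mean [0.6834 0.249  0.037 ] rect [682.  249.4] [38.7 19. ] 26.7
```

View pics/crop0.png

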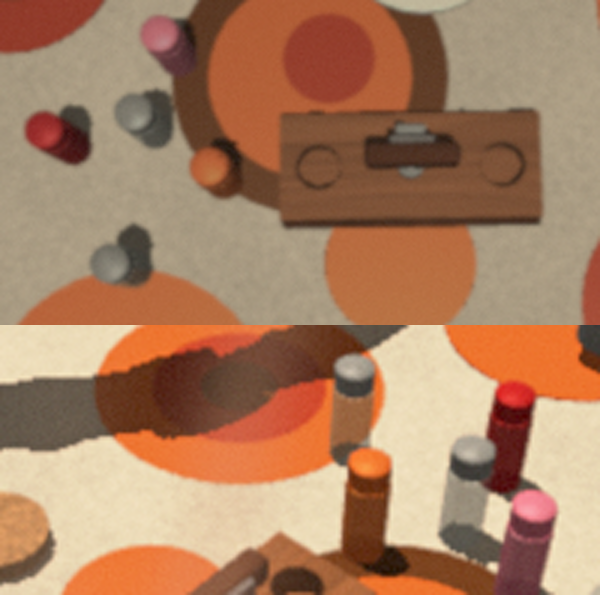

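The crop shows the two steel-capped cruets, top (135,112) and (110,262), clearly distinct from the red, pink and orange ones. The caddy bores are at (318,165) and (503,163), and the larger bracket sits on the far (+x) side of the bar. Now I measure the bores and the bracket.

```bash
python3 - <<'E'
from h import *
for n in('top','scene'):
    c=dict(np.load(n+'0.npz'));P=cloud(c)
    v,u=np.mgrid[0:400,0:640];Q=onz
    T=c['pose'];d=np.stack([(u-c['cx'])/f(c),(v-c['cy'])/f(c),np.ones((400,640))],-1)@T[:3,:3].T
    W=T[:3,3]+d*((.038-T[2,3])/d[...,2])[...,None]
    m=(P[...,2]<.034)&(abs(W[...,0]-.56)<.045)&(abs(W[...,1]-.01)<.125)&(c['depth']>0)
    k,L,s,ce=cv2.connectedComponentsWithStats(m.astype(np.uint8))
    for i in range(1,k):
        if s[i,4]>40:
            (x,y),r=cv2.minEnclosingCircle(W[L==i][:,:2].astype(np.float32));print(n,s[i,4],ce[i].round(1),np.round([x,y,r],4),'mean',W[L==i].mean(0).round(4),'zmin',P[L==i][:,2].min().round(4))
    b=(P[...,2]>.05)&(P[...,2]<.085)&(abs(P[...,0]-.56)<.06)&(abs(P[...,1]-.01)<.06)
    print('bracket',b.sum(),P[b].min(0).round(3),P[b].max(0).round(3))
    b=(P[...,2]>.112)&(abs(P[...,0]-.56)<.06)&(abs(P[...,1]-.01)<.06)
    r=cv2.minAreaRect(P[b][:,:2].astype(np.float32)*1000);print('bar top',r, np.median(P[b][:,2]))
o=bot.get_obs();w,x,y,z=o['tool_rot']
from scipy.spatial.transform import Rotation as R
print(R.from_quat([x,y,z,w]).as_matrix().round(4),o['eef_pos'])
E
```

```text
top 237 [370.9 195.1] [ 0.5623 -0.0851  0.0226] mean [ 0.5621 -0.0849  0.038 ] zmin 0.0047
top 246 [297.4 196.1] [0.5556 0.1044 0.0243] mean [0.5566 0.1046 0.038 ] zmin 0.0036
bracket 86 [ 0.545 -0.004  0.05 ] [0.596 0.024 0.078]
bar top ((561.6422729492188, 9.77102279663086), (29.59964942932129, 91.45574951171875), 2.086552858352661) 0.11745020739865897
scene 167 [348.9 206.9] [0.555  0.1063 0.0229] mean [0.5562 0.1052 0.038 ] zmin 0.0069
scene 225 [296.  250.6] [ 0.5607 -0.0839  0.0225] mean [ 0.5615 -0.0843  0.038 ] zmin 0.0064
bracket 239 [ 0.546 -0.004  0.05 ] [0.596 0.029 0.085]
bar top ((561.6944580078125, 10.30074691772461), (30.91259002685547, 89.99832916259766), 3.593904733657837) 0.11772484710544318
[[-9.672e-01  2.540e-01 -3.000e-04]
 [ 2.540e-01  9.672e-01 -1.600e-03]
 [-1.000e-04 -1.600e-03 -1.000e+00]] [0.17133304 0.65237019 0.23042728]
```

```bash
python3 - <<'E'
from h import *
for n in('top','scene'):
    c=dict(np.load(n+'0.npz'));P=cloud(c)
    for (u,v) in [(60,265),(50,280),(70,140),(250,65),(270,100),(40,310)] if n=='top' else [(425,42),(420,80),(480,195)]: print(n,u,v,P[v,u].round(3))
    m=(P[...,2]>.14)&(P[...,2]<.6)&(P[...,0]>.12)&(P[...,0]<.9)&(P[...,1]<.75)&(c['depth']>0)
    k,L,s,ce=cv2.connectedComponentsWithStats(m.astype(np.uint8))
    for i in range(1,k):
        if s[i,4]>60: q=P[L==i];print(ce[i].round(),np.percentile(q,2,axis=0).round(2),np.percentile(q,98,axis=0).round(2))
E
```

```text
top 60 265 [0.375 0.61  0.184]
top 50 280 [0.344 0.616 0.204]
top 70 140 [0.652 0.606 0.202]
top 250 65 [0.836 0.21  0.2  ]
top 270 100 [0.783 0.172 0.121]
top 40 310 [0.258 0.759 0.002]
[253.  73.] [0.78 0.16 0.14] [0.87 0.25 0.2 ]
[ 56. 141.] [0.51 0.57 0.15] [0.8  0.73 0.2 ]
[614. 149.] [ 0.5  -0.69  0.14] [ 0.82 -0.59  0.17]
[ 36. 276.] [0.24 0.6  0.14] [0.42 0.72 0.23]
[624. 285.] [ 0.29 -0.67  0.14] [ 0.41 -0.56  0.32]
[616. 344.] [ 0.18 -0.62  0.14] [ 0.28 -0.56  0.3 ]
[ 15. 384.] [0.14 0.58 0.25] [0.18 0.62 0.35]
scene 425 42 [0.364 0.655 0.215]
scene 420 80 [0.396 0.609 0.116]
scene 480 195 [0.829 0.208 0.2  ]
[365.   7.] [0.14 0.58 0.25] [0.17 0.61 0.31]
[390.   5.] [0.17 0.69 0.25] [0.2  0.7  0.28]
[422.  52.] [0.24 0.6  0.14] [0.42 0.71 0.23]
[512.  94.] [0.53 0.57 0.14] [0.81 0.72 0.2 ]
[478. 206.] [0.79 0.16 0.14] [0.88 0.25 0.2 ]
[  6. 271.] [ 0.21 -0.59  0.14] [ 0.28 -0.56  0.2 ]
[  4. 321.] [ 0.34 -0.63  0.14] [ 0.4  -0.6   0.17]
[ 34. 384.] [ 0.5  -0.66  0.15] [ 0.58 -0.59  0.17]
```

```bash
python3 -m jog '[[0,0,-4,0],[-2,-3,-7,0],[-4,-7,-7,0],[-6.5,-11,-7,0],[-9,-14.5,-7,0.1],[-13,-15,-7,0.2],[-17,-16,-7,0.3],[-21,-17,-7,0.4],[-25,-18,-7,0.5],[-29,-19,-7,0.6],[-33,-20,-6,0.7],[-37,-21.5,-5,0.8],[-41,-22.5,-4,0.9],[-45,-23.5,-3,0.965],[-49,-24.6,-3,0.965],[-50.6,-25,-3,0.965],[-50.6,-25,-3,0.965],[-50.6,-25,-3,0.965],[-50.6,-25,-3,0.965]]' -1 40
python3 - <<'E'
from h import *
from scipy.spatial.transform import Rotation as R
c=cam('wrist','w1.png');np.savez('w1.npz',**c);P=cloud(c)
m=(P[...,2]>.1)&(P[...,2]<.118)&(c['depth']>0)
k,L,s,ce=cv2.connectedComponentsWithStats(m.astype(np.uint8))
for i in range(1,k):
    if s[i,4]>60: q=P[L==i];r=cv2.minEnclosingCircle(q[:,:2].astype(np.float32)*1000);print(s[i,4],ce[i].round(),c['pixels'][L==i].mean(0).astype(int),np.round(r[0],1),round(r[1],1))
o=bot.get_obs();w,x,y,z=o['tool_rot'];print(o['t'],o['eef_pos'].round(4),R.from_quat([x,y,z,w]).as_matrix().round(4).tolist())
E
```

```text
t: 1.68
eef_pos: [0.5965, 0.2832, 0.2607]
tool_rot: [-0.001, 0.573, 0.819, -0.0]
contact_force: [-0.8, 0.6, 1.0]
gripper_width: 1.0
grasp_force: 0.0
1460 [335.  88.] [214  79  73] [579.2 369.4] 18.9
1442 [177. 113.] [179 167 152] [450.8 298.7] 19.3
1151 [321. 182.] [128 121 111] [598.1 283.1] 19.1
1040 [386. 227.] [114  69  70] [677.4 261.7] 19.4
1021 [249. 232.] [113  65  41] [545.3 207.6] 19.2
1056 [494. 268.] [131 127 115] [819.9 248.2] 51.7
178 [226. 351.] [54 38 30] [563.1  43.6] 18.7
1.7333 [0.596 0.284 0.261] [[-0.3439, 0.939, -0.0014], [0.939, 0.3439, 0.0006], [0.001, -0.0011, -1.0]]
```

```bash
python3 -m jog '[[-0.2,0.1,4,0],[-0.2,0.1,8,0],[-0.2,0.1,11,0],[-0.2,0.1,13,0],[-0.2,0.1,15,0],[-0.2,0.1,17,0],[-0.2,0.1,19,0],[-0.2,0.1,20.5,0],[-0.2,0.1,21.2,0],[-0.2,0.1,21.2,0],[-0.2,0.1,21.2,0]]' -1 && python3 -m jog '[[0,0,0,0],[0,0,0,0],[0,0,0,0],[0,0,0,0],[0,0,0,0],[0,0,0,0],[0,0,0,0],[0,0,0,0],[0,0,0,0],[0,0,0,0]]' 1 40
```

```text
t: 2.65
eef_pos: [0.5985, 0.2821, 0.0498]
tool_rot: [-0.0, 0.573, 0.82, 0.0]
contact_force: [-0.5, 0.7, 0.2]
gripper_width: 0.999
grasp_force: 0.0
t: 3.48
eef_pos: [0.5991, 0.2811, 0.0502]
tool_rot: [-0.0, 0.574, 0.819, 0.0]
contact_force: [-1.9, -0.3, 5.8]
gripper_width: 0.461
grasp_force: 39.7
```

```bash
python3 -m jog '[[0,0,-2,0],[0,0,-5,0],[0,0,-9,0],[0,0,-13,0],[0,0,-15,0],[-3,-1.5,-15,0],[-6,-3,-15,0.05],[-9,-4.5,-15,0.1],[-12.5,-6,-15,0.15],[-16,-7.7,-15,0.2],[-19.5,-9.4,-15,0.25],[-23,-11,-15,0.3],[-26.5,-12.8,-15,0.32],[-30,-14.5,-15,0.32],[-32,-15.6,-15,0.32],[-33,-16.1,-15,0.32],[-33,-16.1,-15,0.32],[-33,-16.1,-15,0.32],[-33,-16.1,-15,0.32]]'
cat > look.py <<'E'
# wrist view: bores mouths (depth below top plane) and tool pose
from h import *
import sys
from scipy.spatial.transform import Rotation as R
for n in sys.argv[2:]:
    c=cam(n,sys.argv[1]+n+'.png');P=cloud(c)
    v,u=np.mgrid[0:400,0:640];T=c['pose'];d=np.stack([(u-c['cx'])/f(c),(v-c['cy'])/f(c),np.ones((400,640))],-1)@T[:3,:3].T
    top=(abs(P[...,2]-.038)<.005)&(abs(P[...,0]-.56)<.07)&(abs(P[...,1]-.01)<.15)&(c['depth']>0)
    zt=np.median(P[top][:,2]) if top.sum() else .038
    W=T[:3,3]+d*((zt-T[2,3])/d[...,2])[...,None]
    m=(P[...,2]<zt-.004)&(abs(W[...,0]-.56)<.05)&(abs(W[...,1]-.01)<.13)&(c['depth']>0)
    k,L,s,ce=cv2.connectedComponentsWithStats(m.astype(np.uint8))
    for i in range(1,k):
        if s[i,4]>60: 
            q=W[L==i];(x,y),r=cv2.minEnclosingCircle(q[:,:2].astype(np.float32));print(n,'bore',s[i,4],ce[i].round(),np.round([x,y,r],4),'z top',zt.round(4))
    for lo,hi in((.1,.127),(.13,.3)):
        m=(P[...,2]>lo)&(P[...,2]<hi)&(abs(P[...,0]-.5)<.2)&(abs(P[...,1]-.1)<.26)&(c['depth']>0)
        k,L,s,ce=cv2.connectedComponentsWithStats(m.astype(np.uint8))
        for i in range(1,k):
            if s[i,4]>80: q=P[L==i];r=cv2.minAreaRect(q[:,:2].astype(np.float32)*1000);print(n,lo,s[i,4],ce[i].round(),c['pixels'][L==i].mean(0).astype(int),np.round(r[0],1),np.round(r[1],1),'z',np.median(q[:,2]).round(4))
o=bot.get_obs();w,x,y,z=o['tool_rot'];print(o['t'],o['eef_pos'].round(4),R.from_quat([x,y,z,w]).as_matrix().round(4).tolist(),o['contact_force'].round(1),o['grasp_force'],o['gripper_width'])
E
python3 look.py a wrist scene
```

```text
t: 5.07
eef_pos: [0.5609, -0.0817, 0.199]
tool_rot: [-0.001, 0.696, 0.718, 0.0]
contact_force: [-0.4, 0.5, -2.4]
gripper_width: 0.459
grasp_force: 40.9
wrist bore 1220 [321. 179.] [ 0.5621 -0.084   0.0227] z top 0.0376
wrist 0.1 5648 [324.  71.] [77 54 43] [562.3  10.5] [30.1 90.8] z 0.117
wrist 0.13 51616 [320. 333.] [52 47 44] [561.2 -76.8] [127.6  36.2] z 0.2591
scene bore 172 [349. 207.] [0.5559 0.1046 0.0223] z top 0.0388
scene bore 221 [296. 251.] [ 0.5603 -0.0832  0.0237] z top 0.0388
scene 0.1 117 [368. 134.] [173 154 136] [451.8 295.1] [36.8 35.9] z 0.1093
scene 0.1 138 [373. 166.] [231 129  61] [545.4 206.2] [36.1 35.9] z 0.1094
scene 0.1 153 [428. 180.] [231 139 148] [676.5 260.3] [34.5 35.8] z 0.1092
scene 0.1 473 [323. 209.] [119  80  61] [562.   10.1] [31.3 93.5] z 0.1169
scene 0.13 1463 [292. 191.] [81 62 51] [561.1 -84.9] [132.7  32.8] z 0.2537
5.1667 [ 0.5609 -0.0818  0.199 ] [[-0.0324, 0.9995, -0.0003], [0.9995, 0.0324, 0.0008], [0.0008, -0.0002, -1.0]] [-0.5  0.1 -2.4] 40.91070956666954 0.4543027686493395
```

View pics/awrist.png

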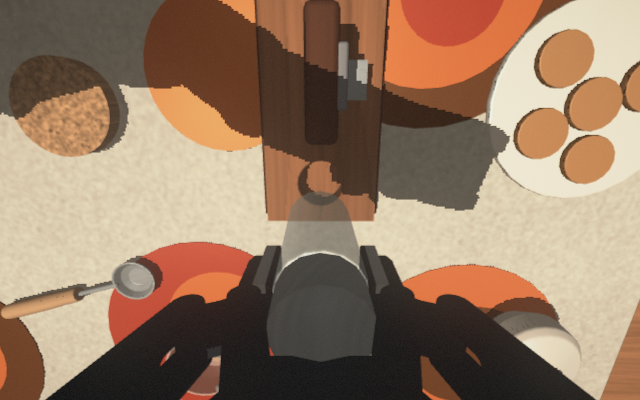

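The wrist view shows the held cruet's cap at (320,305), upright, with the target bore at (321,179), the grip bar at (322,70) and the bracket on the right (world +x). Now I check the cruet's offset in the grip.

```bash
cat > cap.py <<'E'
from h import *
import sys
c=cam('wrist');P=cloud(c);o=bot.get_obs()
sub=P[240:365,262:380];z=sub[...,2];t=o['eef_pos']
m=(z>t[2]+.045)&(z<t[2]+.075)
h=np.histogram(z[m],bins=np.arange(t[2]+.045,t[2]+.0751,.003));print(h[0],h[1].round(3)[[0,-1]])
zt=float(sys.argv[1]) if len(sys.argv)>1 else np.median(z[m])
k=abs(z-zt)<.003;q=sub[k];(x,y),r=cv2.minEnclosingCircle(q[:,:2].astype(np.float32));print(zt,k.sum(),'cap',round(x,4),round(y,4),round(r,4),q.min(0).round(4),q.max(0).round(4),'tcp',t.round(4))
E
python3 cap.py
```

```text
[ 417  465  489 1500 4974  440   29   60  105  725] [0.244 0.274]
0.2578062164760076 6360 cap 0.5612 -0.0764 0.0202 [ 0.542  -0.0883  0.2548] [ 0.5801 -0.0597  0.2603] tcp [ 0.5609 -0.0821  0.1991]
```

```bash
python3 -m jog '[[-0.3,0,1,0],[-0.5,0,4,0],[-0.5,0,7,0],[-0.5,0,9,0],[-0.5,0,10,0],[-0.5,0,10,0],[-0.5,0,10,0],[-0.5,0,10,0]]'; python3 cap.py; python3 look.py b scene | grep -v 'z 0.10'
```

```text
t: 5.88
eef_pos: [0.5617, -0.0894, 0.1004]
tool_rot: [0.001, 0.697, 0.717, 0.001]
contact_force: [0.0, 0.7, -2.2]
gripper_width: 0.456
grasp_force: 40.8
[ 414  460  521 1629 5077  167   29   64  123  741] [0.146 0.176]
0.15924505479518908 6324 cap 0.5619 -0.0836 0.0201 [ 0.5427 -0.0954  0.1562] [ 0.5808 -0.0676  0.1616] tcp [ 0.5619 -0.0893  0.1007]
scene bore 166 [349. 207.] [0.5554 0.1056 0.0228] z top 0.0387
scene bore 96 [297. 254.] [ 0.5627 -0.085   0.0221] z top 0.0387
scene 0.1 395 [326. 207.] [114  78  60] [561.7  13.7] [31.4 83.4] z 0.1173
scene 0.1 145 [292. 235.] [125  95  75] [563.2 -97.7] [68.8 18. ] z 0.1165
scene 0.13 1949 [292. 204.] [73 56 47] [564.1 -98.5] [131.9  60.9] z 0.2184
5.9833 [ 0.5618 -0.0893  0.1007] [[-0.029, 0.9996, 0.0027], [0.9996, 0.029, 0.0], [-0.0001, 0.0027, -1.0]] [-0.1  0.3 -2.3] 40.847170951310545 0.45738425104657826
```

```bash
python3 - <<'E'
import cv2
cv2.imwrite('pics/bcrop.png',cv2.resize(cv2.imread('pics/bscene.png')[170:290,220:380],(800,600),interpolation=2))
E
```

```text
(no output)
```

View pics/bcrop.png

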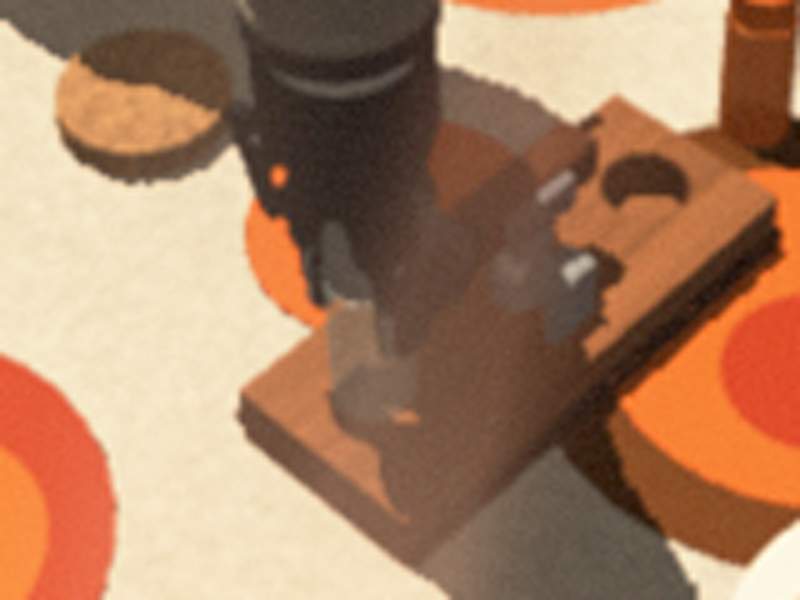

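The crop shows the cruet bottom just above the right bore mouth (375,395), slightly toward -y. I correct by +2 mm and lower it slowly.

```bash
python3 -m jog '[[0.2,0,0,0],[0.2,0,0.5,0],[0.2,0,1,0],[0.2,0,1.4,0],[0.2,0,1.7,0],[0.2,0,2,0],[0.2,0,2,0]]'; python3 cap.py
```

```text
t: 6.57
eef_pos: [0.5601, -0.0871, 0.0785]
tool_rot: [-0.0, 0.697, 0.717, -0.0]
contact_force: [-0.5, 0.4, -1.3]
gripper_width: 0.455
grasp_force: 40.9
[ 420  451  505 1706 5031  125   30   65  141  733] [0.124 0.154]
0.13726337125964266 6314 cap 0.5605 -0.0816 0.0201 [ 0.5412 -0.0931  0.1343] [ 0.5793 -0.0651  0.1401] tcp [ 0.5603 -0.0872  0.0788]
```

```bash
python3 -m jog '[[0,0.05,0.4,0],[0,0.1,0.8,0],[0,0.1,1.1,0],[0,0.1,1.4,0],[0,0.1,1.6,0],[0,0.1,1.7,0],[0,0.1,1.7,0]]'; python3 cap.py
```

```text
t: 7.2
eef_pos: [0.5614, -0.0871, 0.062]
tool_rot: [-0.0, 0.697, 0.717, -0.0]
contact_force: [0.4, 0.4, -2.4]
gripper_width: 0.454
grasp_force: 40.9
[ 417  450  504 1594 5058  244   31   63  124  724] [0.107 0.137]
0.12075991530068601 6376 cap 0.5618 -0.0816 0.0201 [ 0.5426 -0.0932  0.1178] [ 0.5806 -0.0652  0.1231] tcp [ 0.5615 -0.0872  0.0622]
```

```bash
python3 -m jog '[[0,0,0.1,0],[0,0,0.2,0],[0,0,0.3,0],[0,0,0.3,0],[0,0,0.3,0]]'; python3 cap.py
```

```text
t: 7.67
eef_pos: [0.5618, -0.0873, 0.0602]
tool_rot: [0.0, 0.697, 0.717, 0.0]
contact_force: [-2.5, 0.6, 7.2]
gripper_width: 0.455
grasp_force: 41.8
[ 389  476  497 1433 4879  598   23   61  111  722] [0.105 0.135]
0.11904145323124651 6308 cap 0.5621 -0.0813 0.02 [ 0.5429 -0.0935  0.116 ] [ 0.581  -0.0652  0.1215] tcp [ 0.5618 -0.0872  0.0602]
```

Floor contact. Release and rise.

```bash
python3 -m jog '[[0,0,-0.1,0],[0,0,-0.1,0],[0,0,-0.1,0],[0,0,-0.1,0],[0,0,-0.1,0],[0,0,-0.1,0],[0,0,-1,0],[0,0,-4,0],[0,0,-8,0],[0,0,-12,0],[0,0,-15,0],[0,0,-15,0],[0,0,-15,0]]' -1; python3 look.py c wrist scene top
```

```text
t: 8.8
eef_pos: [0.5628, -0.0873, 0.2117]
tool_rot: [0.001, 0.697, 0.717, 0.002]
contact_force: [-0.2, 0.5, -0.7]
gripper_width: 1.0
grasp_force: 0.0
wrist bore 201 [321. 163.] [ 0.5622 -0.0834  0.0226] z top 0.0376
wrist 0.1 5064 [320.  66.] [79 56 44] [562.3   9.4] [30.  88.5] z 0.117
wrist 0.1 1824 [317. 196.] [90 85 77] [561.  -84.3] [36.8 37.1] z 0.1188
wrist 0.13 38089 [320. 353.] [40 34 31] [562.8 -84.7] [149.8  31.7] z 0.283
scene bore 168 [349. 207.] [0.5575 0.1035 0.0231] z top 0.0388
scene 0.1 115 [368. 134.] [174 155 137] [450.7 297.9] [36.  36.2] z 0.1087
scene 0.1 142 [373. 166.] [228 126  59] [544.8 205.9] [36.1 36.6] z 0.1089
scene 0.1 155 [428. 180.] [230 139 148] [677.  259.1] [36.3 35.7] z 0.1094
scene 0.1 475 [324. 209.] [120  80  61] [561.9   9.9] [31.8 92. ] z 0.1171
scene 0.1 252 [294. 231.] [119  97  83] [560.2 -84.6] [36.6 38.3] z 0.1187
scene 0.13 791 [290. 182.] [75 55 46] [562.2 -90. ] [147.2  31.4] z 0.2775
top bore 248 [297. 196.] [0.5572 0.1061 0.0246] z top 0.0382
top 0.1 185 [234. 143.] [184 112 115] [677. 260.] [36.7 34.9] z 0.1092
top 0.1 437 [335. 191.] [59 42 33] [561.8  11. ] [29.6 89.3] z 0.1172
top 0.1 194 [254. 196.] [183 102  60] [545.2 206.2] [35.2 37. ] z 0.1091
top 0.1 205 [214. 235.] [133 127 114] [450.8 297.7] [35.9 37.2] z 0.1088
8.95 [ 0.5606 -0.0868  0.2082] [[-0.0292, 0.9996, -0.0023], [0.9996, 0.0292, 0.0002], [0.0002, -0.0023, -1.0]] [ 0.4  0.4 -0.4] 0.0 0.9986718686856938
```

```bash
python3 -m jog '[[2,0,0,0],[5,-1,0,0],[9,-2,0,0],[13,-3,0,0],[17,-4,0,0],[21,-5,0,0],[25,-6,0,0],[29,-7,0,0],[33,-8.5,0,0],[36,-9.4,0,0],[38,-9.8,0,0],[38.6,-9.9,0,0],[38.6,-9.9,0,0],[38.6,-9.9,0,0],[38.6,-9.9,0,0]]'; python3 look.py d wrist
```

```text
t: 10.2
eef_pos: [0.452, 0.2935, 0.2088]
tool_rot: [0.0, 0.698, 0.716, -0.001]
contact_force: [0.2, 0.4, -1.2]
gripper_width: 0.999
grasp_force: 0.0
wrist bore 838 [402. 329.] [0.5558 0.1078 0.0225] z top 0.0375
wrist 0.1 416 [487. 124.] [95 42 39] [578.4 355.2] [ 9.5 32.2] z 0.108
wrist 0.1 1642 [318. 191.] [105  94  85] [450.  298.6] [37.  37.7] z 0.1089
wrist 0.1 1596 [579. 239.] [214 129 139] [676.1 261.9] [37.6 38. ] z 0.1088
wrist 0.1 366 [406. 291.] [211 121  69] [533.  205.4] [13.2 35.6] z 0.1075
wrist 0.13 39598 [320. 354.] [41 35 32] [452.4 296.5] [150.   32.5] z 0.2815
10.25 [0.4521 0.2936 0.209 ] [[-0.0257, 0.9997, -0.0003], [0.9997, 0.0257, -0.0011], [-0.0011, -0.0004, -1.0]] [ 1.  -0.1  0.4] 0.0 1.0001562268655138
```

```bash
python3 -m jog '[[0.4,-0.1,3,0],[0.4,-0.1,6,0],[0.4,-0.1,9,0],[0.4,-0.1,11,0],[0.4,-0.1,13,0],[0.4,-0.1,15,0],[0.4,-0.1,15.9,0],[0.4,-0.1,15.9,0],[0.4,-0.1,15.9,0]]' -1 && python3 -m jog '[[0,0,0,0],[0,0,0,0],[0,0,0,0],[0,0,0,0],[0,0,0,0],[0,0,0,0],[0,0,0,0],[0,0,0,0],[0,0,0,0],[0,0,0,0]]' 1 40; python3 cap.py
```

```text
t: 11.0
eef_pos: [0.4509, 0.299, 0.0506]
tool_rot: [0.0, 0.697, 0.717, -0.0]
contact_force: [0.2, -0.0, 0.0]
gripper_width: 1.0
grasp_force: 0.0
t: 11.83
eef_pos: [0.4505, 0.3003, 0.0513]
tool_rot: [-0.0, 0.697, 0.717, 0.001]
contact_force: [-0.7, -0.9, 6.6]
gripper_width: 0.455
grasp_force: 39.5
[ 417  477  534 1901 3827    1   32   58  101  714] [0.096 0.126]
0.10893775371307432 5423 cap 0.451 0.3047 0.0206 [0.4315 0.2931 0.1059] [0.4699 0.3183 0.1113] tcp [0.4506 0.3003 0.0513]
```

```bash
python3 -m jog '[[0,0,-2,0],[0,0,-5,0],[0,0,-9,0],[0,0,-13,0],[0,0,-15,0],[-3,1.5,-15,0],[-6,3,-15,0],[-9.5,4.8,-15,0],[-13,6.6,-15,0],[-16.5,8.4,-15,0],[-18.5,9.4,-15,0],[-19.7,10.1,-15,0],[-19.7,10.1,-15,0],[-19.7,10.1,-15,0],[-19.7,10.1,-15,0]]';python3 look.py e wrist; python3 cap.py
```

```text
t: 13.13
eef_pos: [0.5564, 0.1071, 0.2002]
tool_rot: [-0.0, 0.696, 0.718, 0.0]
contact_force: [-0.3, 1.2, -1.0]
gripper_width: 0.459
grasp_force: 40.7
wrist bore 1423 [320. 180.] [0.5566 0.1063 0.0226] z top 0.0376
wrist 0.1 618 [506.   6.] [196 116 124] [677.  246.6] [ 9.2 32.6] z 0.1071
wrist 0.1 2456 [308.  64.] [232 138  81] [545.  207.1] [37.5 37. ] z 0.109
wrist 0.13 51105 [320. 334.] [53 47 43] [556.5 110.6] [128.5  33.9] z 0.2601
13.1833 [0.5563 0.1075 0.2002] [[-0.0312, 0.9995, -0.0007], [0.9995, 0.0312, 0.0007], [0.0008, -0.0006, -1.0]] [ 0.6 -0.2 -1.1] 40.74163140496239 0.45689188351570514
[ 434  475  581 1967 3705    1   32   64  101  711] [0.245 0.275]
0.2577626555971211 5431 cap 0.5567 0.1118 0.0207 [0.5372 0.1003 0.2548] [0.5757 0.1252 0.2604] tcp [0.5563 0.1075 0.2002]
```

```bash
python3 -m jog '[[0,0,1,0],[0,0,4,0],[0,0,7,0],[0,0,9,0],[0,0,10,0],[0,0,10,0],[0,0,10,0]]' && python3 cap.py && python3 -m jog '[[0,0,0.5,0],[0,0,1,0],[0,0,1.4,0],[0,0,1.7,0],[0,0,2,0],[0,0,2,0]]'; python3 cap.py
```

```text
t: 13.82
eef_pos: [0.557, 0.1061, 0.1003]
tool_rot: [-0.0, 0.697, 0.717, -0.0]
contact_force: [0.2, -0.3, -0.8]
gripper_width: 0.457
grasp_force: 40.7
[ 442  497  807 2585 2724    3   38   72  207  705] [0.146 0.176]
0.1579621010925714 5396 cap 0.5574 0.1106 0.0206 [0.538  0.0989 0.155 ] [0.5763 0.1242 0.1602] tcp [0.5577 0.1061 0.1011]
t: 14.37
eef_pos: [0.5566, 0.1058, 0.0797]
tool_rot: [-0.0, 0.697, 0.717, -0.0]
contact_force: [-0.2, 0.1, -0.4]
gripper_width: 0.461
grasp_force: 40.7
[ 445  478  626 2062 3522    2   30   71  127  734] [0.125 0.155]
0.13730260833241614 5414 cap 0.5568 0.11 0.0208 [0.5375 0.0988 0.1343] [0.5759 0.1238 0.1397] tcp [0.5568 0.1057 0.0799]
```

```bash
python3 -m jog '[[0,0,0.4,0],[0,0,0.8,0],[0,0,1.1,0],[0,0,1.4,0],[0,0,1.6,0],[0,0,1.7,0],[0,0,1.7,0]]'  && python3 -m jog '[[0,0,0.1,0],[0,0,0.2,0],[0,0,0.3,0],[0,0,0.3,0]]'; python3 cap.py
```

```text
t: 15.0
eef_pos: [0.5568, 0.1058, 0.063]
tool_rot: [-0.0, 0.697, 0.717, -0.0]
contact_force: [-0.7, -0.1, -1.3]
gripper_width: 0.456
grasp_force: 40.7
t: 15.33
eef_pos: [0.5572, 0.1059, 0.0613]
tool_rot: [-0.0, 0.697, 0.717, 0.0]
contact_force: [-2.8, -1.1, 8.5]
gripper_width: 0.46
grasp_force: 41.7
[ 425  464  562 1906 3808    1   24   62  110  706] [0.106 0.136]
0.11895027238444467 5417 cap 0.5576 0.11 0.0207 [0.5381 0.0982 0.116 ] [0.5766 0.1236 0.1213] tcp [0.5572 0.1059 0.0613]
```

```bash
python3 -m jog '[[0,0,-0.1,0],[0,0,-0.1,0],[0,0,-0.1,0],[0,0,-0.1,0],[0,0,-0.1,0],[0,0,-0.1,0],[0,0,-1,0],[0,0,-4,0],[0,0,-8,0],[0,0,-12,0],[0,0,-15,0],[-3,0,-16,0],[-6,0,-16,0],[-9,0,-16,0],[-9.6,0,-16,0],[-9.6,0,-16,0],[-9.6,0,-16,0],[-9.6,0,-16,0]]' -1; python3 look.py f wrist scene top
```

```text
t: 16.88
eef_pos: [0.5598, 0.0116, 0.2203]
tool_rot: [-0.0, 0.696, 0.718, 0.0]
contact_force: [0.2, 0.2, 0.6]
gripper_width: 0.999
grasp_force: 0.0
wrist 0.1 2175 [320.  77.] [169 162 149] [557.2 104.1] [36.8 37.1] z 0.119
wrist 0.1 3414 [321. 194.] [67 48 38] [562.3  11. ] [29.9 91.1] z 0.1169
wrist 0.1 1455 [318. 293.] [152 145 132] [561.3 -84.1] [37.4 37.6] z 0.1184
wrist 0.13 12309 [148. 338.] [43 39 36] [511.6  11.9] [52.  28.8] z 0.286
wrist 0.13 12300 [493. 338.] [48 44 40] [608.1  14.9] [28.9 51.2] z 0.286
wrist 0.13 2434 [320. 367.] [50 41 37] [559.9  21.6] [42.2  4. ] z 0.2971
scene 0.1 143 [373. 166.] [225 125  61] [545.5 205.4] [35.8 36.2] z 0.1091
scene 0.1 150 [428. 180.] [228 135 143] [677.  260.3] [35.2 35.5] z 0.1095
scene 0.1 208 [350. 187.] [155 143 128] [556.8 102.7] [36.3 37. ] z 0.1188
scene 0.1 470 [323. 209.] [108  75  58] [562.1   9.6] [30.5 92. ] z 0.1169
scene 0.1 258 [294. 231.] [165 144 126] [560.9 -84.6] [36.3 37.2] z 0.1185
scene 0.13 274 [305. 145.] [57 39 33] [509.1   8.5] [28.  44.7] z 0.2748
scene 0.13 336 [342. 165.] [93 64 51] [609.5  11. ] [48.6 31.7] z 0.2852
top 0.1 185 [234. 143.] [170 104 107] [676.6 259.8] [37.3 34.8] z 0.1094
top 0.1 132 [377. 191.] [123 116 104] [561.3 -92.2] [22.5 37.1] z 0.1196
top 0.1 205 [296. 192.] [118 114 102] [556.4 104.1] [36.4 36. ] z 0.1193
top 0.1 193 [254. 196.] [170  94  56] [545.1 206.4] [34.9 37.1] z 0.1091
17.0333 [0.5598 0.0114 0.2201] [[-0.0313, 0.9995, -0.0003], [0.9995, 0.0313, 0.0003], [0.0003, -0.0003, -1.0]] [ 0.6 -0.2 -0.4] 0.0 0.9968403519382348
```

View pics/fwrist.png

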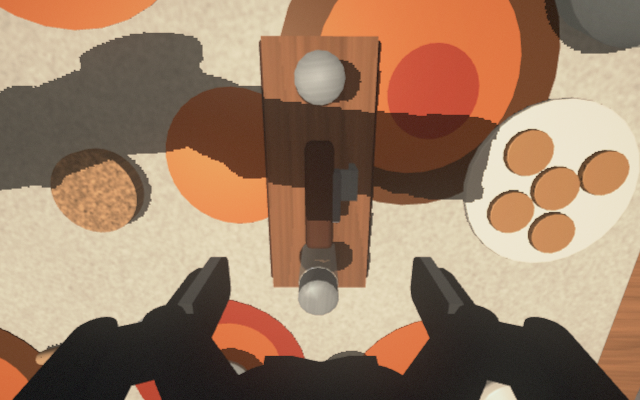

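Both cruets stand in the bores, caps at (320,77) and (318,293), both 0.119 high. The bar is at (320,194), with the paddle and bracket to the right. I descend on the grip.

```bash
python3 -m jog '[[-0.1,0,2,0],[-0.1,0,5,0],[-0.1,0,8,0],[-0.1,0,10,0],[-0.1,0,11.5,0],[-0.1,0,12.7,0],[-0.1,0,13.4,0],[-0.1,0,13.4,0],[-0.1,0,13.4,0]]' -1 && python3 -m jog '[[0,0,0,0],[0,0,0,0],[0,0,0,0],[0,0,0,0],[0,0,0,0],[0,0,0,0],[0,0,0,0],[0,0,0,0],[0,0,0,0],[0,0,0,0],[0,0,0,0],[0,0,0,0]]' 1 60; python3 look.py g scene
```

```text
t: 17.78
eef_pos: [0.5601, 0.0091, 0.0866]
tool_rot: [0.0, 0.697, 0.717, 0.0]
contact_force: [0.3, -0.4, 0.2]
gripper_width: 0.998
grasp_force: 0.0
t: 18.78
eef_pos: [0.5597, 0.0089, 0.0871]
tool_rot: [-0.0, 0.697, 0.717, 0.0]
contact_force: [-3.1, 0.2, 7.9]
gripper_width: 0.28
grasp_force: 61.7
scene 0.1 142 [373. 166.] [226 127  62] [545.3 205.6] [36.7 35. ] z 0.1091
scene 0.1 154 [428. 180.] [226 133 142] [677.6 258.6] [34.9 36.5] z 0.1091
scene 0.1 209 [350. 187.] [150 139 124] [557.9 101.6] [36.5 36.1] z 0.1182
scene 0.1 321 [318. 212.] [108  72  55] [559.3  -8.8] [52.7 49.5] z 0.1165
scene 0.1 253 [294. 231.] [168 145 127] [562.7 -86.1] [36.6 36. ] z 0.1191
scene 0.13 1905 [324. 179.] [91 64 51] [5.615e+02 4.000e-01] [130.   63.5] z 0.2277
18.8333 [0.5597 0.0088 0.0871] [[-0.0287, 0.9996, -0.0001], [0.9996, 0.0287, 0.0007], [0.0007, -0.0001, -1.0]] [-2.7 -0.5  8.5] 61.72158122062683 0.27775695635016345
```

```bash
python3 -m jog '[[0,0,-0.3,0],[0,0,-0.7,0],[0,0,-1.2,0],[0,0,-1.7,0],[0,0,-2.2,0],[0,0,-2.7,0],[0,0,-3.2,0],[0,0,-3.7,0],[0,0,-4,0],[0,0,-4,0]]' && python3 -m jog '[[0,0,-0.4,0],[0,0,-0.8,0],[0,0,-1.2,0],[0,0,-1.7,0],[0,0,-2.2,0],[0,0,-2.7,0],[0,0,-3.2,0],[0,0,-3.6,0],[0,0,-4,0],[0,0,-4.3,0],[0,0,-4.3,0]]'
```

```text
t: 19.67
eef_pos: [0.5597, 0.0089, 0.1269]
tool_rot: [-0.0, 0.697, 0.717, 0.0]
contact_force: [-0.7, -0.1, -5.5]
gripper_width: 0.276
grasp_force: 60.4
t: 20.58
eef_pos: [0.5597, 0.0089, 0.1698]
tool_rot: [-0.0, 0.697, 0.717, 0.0]
contact_force: [0.9, 0.0, -9.2]
gripper_width: 0.277
grasp_force: 60.1
```

```bash
python3 -m jog '[[0,0,-0.3,0],[0,0,-0.5,0],[0,0,-0.7,0],[0,0,-0.8,0],[0,0,-0.8,0],[0,0,-0.8,0],[0,0,-0.8,0]]'; python3 look.py h scene wrist
```

```text
t: 21.17
eef_pos: [0.5597, 0.0089, 0.1772]
tool_rot: [-0.0, 0.697, 0.717, -0.0]
contact_force: [-0.2, 0.1, -9.1]
gripper_width: 0.277
grasp_force: 60.5
scene 0.1 142 [373. 166.] [225 126  61] [546.  205.6] [35.2 34.4] z 0.1095
scene 0.1 155 [428. 180.] [225 133 142] [677.1 259.5] [34.8 37.9] z 0.1094
scene 0.1 208 [350. 187.] [155 143 128] [557.2 102.4] [36.6 36.2] z 0.1184
scene 0.1 255 [294. 231.] [167 145 127] [560.7 -84.8] [37.1 37.8] z 0.1188
scene 0.13 1556 [323. 171.] [94 66 52] [561.5   6.1] [123.2  80.8] z 0.2446
wrist 0.1 3277 [319.  67.] [168 162 149] [557. 104.] [36.9 37.5] z 0.119
wrist 0.13 49038 [320. 332.] [42 37 33] [558.4  17.5] [ 82.6 101. ] z 0.2407
21.2667 [0.5597 0.0089 0.1772] [[-0.029, 0.9996, -0.0004], [0.9996, 0.029, -0.0], [-0.0, -0.0004, -1.0]] [-0.4 -0.6 -8.3] 60.53307294845581 0.2768429491203831
```

View pics/hscene.png

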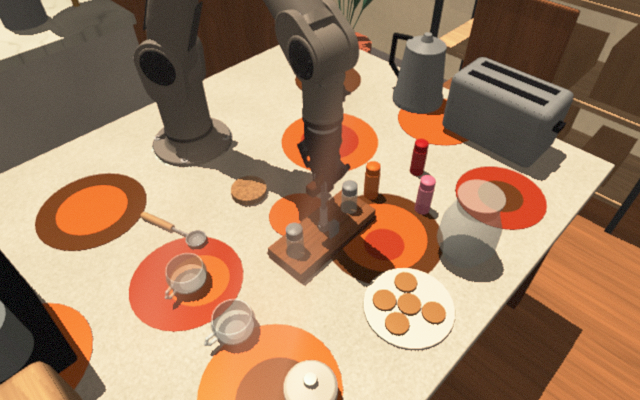

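The picture shows both cruets in the bores at (294,235) and (349,195), the handle drawn up in the gripper at (322,190), and the cups untouched. The force hasn't yet risen at the hard stop, so I pull gently a bit further.

```bash
python3 -m jog '[[0,0,-0.1,0],[0,0,-0.1,0],[0,0,-0.1,0],[0,0,-0.1,0]]' && python3 -m jog '[[0,0,-0.1,0],[0,0,-0.1,0],[0,0,-0.1,0],[0,0,-0.1,0]]'
```

```text
t: 21.6
eef_pos: [0.5594, 0.0089, 0.1775]
tool_rot: [-0.0, 0.697, 0.717, -0.0]
contact_force: [3.2, 0.5, -21.6]
gripper_width: 0.278
grasp_force: 60.2
t: 21.93
eef_pos: [0.559, 0.0089, 0.1777]
tool_rot: [-0.0, 0.697, 0.717, -0.001]
contact_force: [4.4, 0.2, -28.5]
gripper_width: 0.276
grasp_force: 61.2
```

The hard stop is reached. I relax the pull a little, then check and hand in.

```bash
python3 -m jog '[[0,0,0.1,0],[0,0,0.1,0],[0,0,0.1,0],[0,0,0.1,0],[0,0,0.1,0],[0,0,0.1,0]]' && python3 -c "
from station import bot
o=bot.get_obs();print(o['eef_pos'],o['contact_force'],o['grasp_force'])
if o['contact_force'][2]<-10 and o['eef_pos'][2]>.175: print(bot.hand_in())"
```

```text
t: 22.43
eef_pos: [0.5592, 0.0089, 0.1777]
tool_rot: [-0.0, 0.697, 0.717, -0.0]
contact_force: [2.1, 1.2, -25.8]
gripper_width: 0.277
grasp_force: 61.4
[0.55924559 0.00889297 0.1776906 ] [  2.06958951   1.15141936 -25.80007689] 61.42857313156128
the job is handed in; nothing more can be done
None
```

I handed the job in at about 22 s: both cruets stand on their bore floors, and the arm is holding the handle at its second stop with the paddle squeezed; no verdict came back.

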